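Hook the clamp spring of a board holder onto its anchor post

TASK

The clamp spring of the circuit-board holder hangs loose. Take the spring puller from the tool holder, catch the spring's end loop with it, stretch the spring gently (not to more than about 40 mm of stretch) and put its hook eye over the headed anchor post (it stands off-centre on its foot, so feel for it) so that it stays under the head, pulled tight by the spring; then stand the puller back in the hole it came from and let go. Do not touch the spring with the fingers, do not press hard on the post, the hook or the holder, and leave the other tools and things where they are.

Things in the scene. Friction and masses are not known exactly. Their poses are not given: they have to be found in the camera images.
- puller: Spring puller standing in the tool holder: the one tool with a square handle (the others are round and shorter). Origin: middle of the handle, 86 mm above the table at first; z up, x the way its toe points. Black handle 22 x 22 x 60 mm (z -30 to +30), flange 32 mm in diameter below it (z -34 to -30), shank 8 mm in diameter down to z -59. 120 g. About 5 mm of play in its hole.
- puller_toe (a point): Foot of the puller's pin, on the tool's axis, at the toe's upper face: z = -77 mm of the puller. Pin 6 mm in diameter, free for 14 mm from here up to a shoulder disc 12 mm in diameter. Toe below: 4 mm thick, 5 mm wide, out to 7 mm from the axis along x. To catch a loop, pass the toe down through it, then pull towards x: the wire lies on the pin, above the toe.
- hook: Loose end of the spring, a flat figure of eight of 4 mm wire. Origin: centre of the hook eye (inside diameter 16 mm, 6 mm gap at its +y side), half-way through the wire; x points outward from the spring's root, z is the eye's axis. Slack and level it is 36 mm above the table. It turns sideways about the root with little friction; it can be lifted (to 0.4 rad) against a return of 1 to 2 N, but not lowered.
- pull_loop (a point): Centre of the closed pull loop, 20.5 mm outward of the hook eye's centre (x of the hook): inside diameter 17 mm. Pulled tight, the puller's axis is 26 mm from the eye's centre.
- swing: Root of the spring, on the holder's aluminium jaw: origin on the upright axis about which the spring turns, 36 mm above the table. Slack, the hook eye's centre is 75 mm from this axis; the anchor's foot is 97 to 106 mm from it.
- anchor: Foot of the anchor post on the board holder, 24 x 22 mm; origin 14 mm above the table. On it a tight eccentric disc bears the upright post, whose axis is 6 mm off this origin in a direction NOT given: feel for it. Neck 7 mm in diameter, nearly flat head 11 mm, 40 to 47 mm above the table. Hooked, the eye is level under the head, its centre 4.5 mm nearer the root than the post.
- stretch (a joint): Stretch of the spring in m, 0 slack. Force about 1.2 N at 0 growing by 0.2 N per mm (9 N at 40 mm).
- fixture: Circuit-board holder, fixed to the bench: dark plate 230 x 170 x 14 mm, origin in the middle of its underside, with a board clamped between two aluminium jaws (tops up to 30 mm above the table) and the spring beside the board.
- holder: Blue tool holder block, fixed, 70 (x) x 200 (y) x 52 mm high, origin in the middle of its underside; three through holes of 24 mm at y = -68, 0 and +68 mm.
- driver_a: Round-handled driver standing in the holder, 40 mm tall above it; leave alone. Origin 34 mm above the holder's top.
- driver_b: Round-handled driver with a knob top standing in the holder, 42 mm tall above it; leave alone. Origin 34 mm above the holder's top.
- spool: Empty white solder spool, 60 mm in diameter, 40 mm high, origin under its centre; leave alone.
- flux: Yellow flux bottle, 44 mm in diameter, 110 mm high, origin under its centre; leave alone.
Things that resemble listed ones, but are neither listed nor needed, are in the scene too. What is shaped like the puller but blue is not meant.

How it is judged:
On the way, in this order (a step that is already met when the one before it is completed fails the run):
1. the puller is out of the tool holder (height (world z) of puller above 0.14 m), for 0.1 s.
2. the spring is stretched by the puller (value of joint stretch above 0.012 m and contact force between puller and hook above 1.5 N), for 0.1 s.
3. the hook eye is round the post under its head and the post carries the spring's pull (horizontal distance between hook and anchor below 0.0125 m and height (world z) of hook below 0.04 m and value of joint stretch above 0.008 m and contact force between hook and anchor above 2 N), for 0.3 s.
At the end, for the whole second after the job is handed in: Hook eye round the post (its centre within 12.5 mm of the foot's), below the head (eye's middle under 40 mm above the table), spring stretched over 8 mm and pulling on the post with over 2 N; puller upright (0.15 rad), at rest, within 14 mm of where it stood, clear of the hook (all of step 3 and contact force between puller and hook below 0.1 N and distance of puller from where it was at the start of the episode below 0.014 m and angle between puller's own z axis and vertical below 0.15 rad and linear speed of each of puller, hook below 0.02 m/s); the robot touches nothing.
It fails at once if the spring is overstretched (over 45 mm) (value of joint stretch above 0.045 m).
It fails at once if the fingers touch the hook (contact force between the fingers and hook above 0.5 N).
It fails at once if hook or puller pressed hard: over 18 N between puller and hook, or of either on the post or the board holder (contact force between any of hook, puller and anchor above 18 N or contact force between puller and hook above 18 N or contact force between puller and fixture above 18 N).
It fails at once if another tool, the spool or the bottle is disturbed (moved over 20 mm) (distance of any of driver_a, driver_b, spool, flux from where it was at the start of the episode above 0.02 m).
It also fails if it takes over 72 s, if anything falls off the work surface, if the arm or the gripper's body presses on something with over 40 N, if the wrist force passes 120 N, or if a joint passes its speed limit or range.

ROBOT

A 7-joint arm with a two-finger parallel gripper is mounted at the origin on the work surface. World frame = base frame: x ahead of the robot, y to its left, z up, the work surface at z = 0. Lengths are in m, angles in rad, forces in N, time in s.
With the tool pointing down it reaches from about 0.425 to 0.875 m from the base axis. Payload 4.7 kg.
Tool frame: the origin (TCP) lies midway between the tips of the shut fingers; the grasp point (between the pads) lies ctrl.grasp_offset behind it (ctrl.grasp_offset is the distance from the TCP to the grasp point, in m); z points along the fingers, y is the line along which they close (so a half turn about z gives the same grasp; the last joint's range is limited). The gripper opens to 87 mm and grips with 3 to 60 N. Pads are 19 mm wide; open, the fingers measure 117 mm over their backs; the gripper's body (75 mm by 190 mm) begins 51 mm behind the grasp point.
Start: joints at [-1.291, 0.321, -0.07, 1.45, 0.023, 1.371, -0.057], TCP at [0.171, 0.627, 0.201] pointing down, gripper open.
Joint ranges: [-2.86, 2.86], [-0.3, 2.09], [-1.38, 1.24], [0.06, 2.45], [-1.56, 4.7], [0.09, 2.05], [-2.69, 2.69]. Speed limits (rad/s): [2.57, 2.57, 3.14, 3.14, 3.14, 3.14, 3.14].

INTERFACE

Orientations are given as a rotation vector (axis times angle).
In Python, from bench import ctrl gives the robot as it stands. The module is installed in compiled form; this text tells all that it offers.
- The arm moves only by the tool jog_arm, never from a script. Its argument "moves" is one flat list of numbers, 7 for each row, row after row: the shift along the tool's x, y, z in units of 30 cm (1.0 is 30 cm), then the turn, a rotation vector about the tool's x, y, z in units of 60 degrees (1.0 is 60 degrees), then the gripper's target within -1 to 1 (fully open at 1, half-way at 0, shut at -1). In form: [x, y, z, wx, wy, wz, fingers, x, y, z, wx, wy, wz, fingers, ...]. A call has exactly 8 rows; each row is the pose to reach, as a shift and turn from the pose commanded when the call began, along the tool's axes at that moment; what a row does not reach only later rows make up. A row lasts 1/8 s, in which the tool goes at most 62.5 mm and 10.7 degrees, less where a joint would pass 70% of its speed; a pose out of reach is approached as far as the arm can. A call with a number of a shift or a turn outside -1 to 1 is refused whole. A call with a gripper value outside its range is refused whole. The fingers move at their own pace and stop on an object; "newtons" is the grip in N (left out, the last holds). Time passes only in rows, so rows that repeat a pose let the fingers close, or fill a call up. It gives the time, the measured TCP pose, the force, the opening and the grip force at its end, in the units of the state.
- ctrl.get_state(): the state, without advancing time (a new reading comes with each control period).
- ctrl.get_image(name): name is "side" or "top" or "wrist"; returns a dict with "pixels" (420x560x3 uint8, red, green, blue), "fx", "fy", "cx", "cy" (pixels), "xyz" and "rotation" of the camera in the world; the wrist camera has in their place "tool_from_camera" (4x4, takes a point from camera to tool coordinates, whose origin is the TCP and whose axes are the flange's). Camera axes: x right, y up, looking along -z (the intrinsics and any distortion apply to the point x, -y, -z); pixel columns grow to the right and rows downward; lengths in m; the calibration is good to about 2 mm. A picture is of the moment at which its call begins: read the wrist's pose just before it. There is no depth.
- ctrl.close_job(): hands the job in; it is judged then, once.
The state is a dict: "time": time; "joint_positions": joint angles; "qd": joint speeds; "joint_torque": joint torques, N m; "position": TCP position; "tool_rot": TCP orientation; "ft_force": force on the tool from outside, world axes, zero at the start; "torque": the same for the moment, N m; "grip_width": opening from 0.0 (shut) to 1.0 (fully open); "grip_force": force on a finger pad.
Only numpy, scipy, OpenCV 4.12 (cv2) and the standard library are available. Lean on these libraries where they do the work, as an engineer would, in place of code of your own. Each camera call takes 0.05 s, during which the arm holds its last target. There are 200 camera calls.

## Working session

There is one attempt and no reset: what is moved stays moved. The work goes in short steps, Python scripts to look and compute and a tool call to move; the robot and the scene stay as the last step left them, time stands still between calls to the robot, and variables do not carry over. Pictures are saved under pics/ and viewed, at most 10 in all, crops included, and the job is handed in when it is done.

Besides the shell and the picture viewer there is one more tool, called after ">>>" as name(argument=value, ...), one argument or row to a line, values as JSON. jog_arm: Moves the arm, as the interface text tells. Its arguments: {"type":"object","properties":{"moves":{"type":"array"},"newtons":{"type":"number"}},"required":["moves"]}

```bash
mkdir -p pics
cat > h.py <<'E'
import numpy as np, cv2, pickle
from scipy.spatial.transform import Rotation as R
from bench import ctrl
def snap(n,f):
    im=ctrl.get_image(n); cv2.imwrite(f'pics/{f}.png',im['pixels'][:,:,::-1]); pickle.dump(im,open(f'pics/{f}.pkl','wb')); return im
def ray(im,u,v,st=None):
    d=np.array([(u-im['cx'])/im['fx'],-(v-im['cy'])/im['fy'],-1.])
    return np.array(im['xyz']),np.array(im['rotation'])@d
def atz(im,u,v,z):
    o,d=ray(im,u,v); return o+d*(z-o[2])/d[2]
def proj(im,p):
    c=np.array(im['rotation']).T@(np.array(p)-np.array(im['xyz'])); return im['cx']+im['fx']*c[0]/-c[2], im['cy']-im['fy']*c[1]/-c[2]
E
python3 - <<'E'
from h import *
for n in ['top','side']:
    im=snap(n,n+'0'); print({k:np.round(v,4).tolist() if not isinstance(v,str) else v for k,v in im.items() if k!='pixels'})
s=ctrl.get_state(); print(s, ctrl.grasp_offset)
E
```

```text
{'fx': 404.841, 'fy': 404.841, 'cx': 287.0496, 'cy': 203.5925, 'xyz': [0.3049, 0.0906, 1.0418], 'rotation': [0.1608, -0.146, -1.5664]}
{'fx': 472.5981, 'fy': 472.5981, 'cx': 277.3219, 'cy': 209.0657, 'xyz': [0.2439, -0.7191, 0.6877], 'rotation': [0.9569, -0.1404, -0.2949]}
{'time': 0.1, 'joint_positions': array([-1.29087423,  0.32172908, -0.07007733,  1.45157764,  0.02261246,
        1.37078448, -0.05692746]), 'qd': array([ 0.00057751, -0.00302411,  0.0005135 , -0.00256827,  0.00103133,
        0.0010777 , -0.00137924]), 'joint_torque': array([ 2.63624552e-04, -4.92568803e+01, -4.05470403e-01, -3.13403070e+01,
       -6.41259528e-02,  3.94364214e-02,  6.60993760e-05]), 'position': array([0.1706733 , 0.62663515, 0.20017134]), 'tool_rot': array([-4.16313789e-01, -3.11376520e+00,  2.68259065e-03]), 'ft_force': array([ 0.4818344 , -0.05189613, -0.30924195]), 'torque': array([ 0.05210517,  0.03971647, -0.03537943]), 'grip_force': 0.0, 'grip_width': 0.9989512657068951} 0.0187
```

View pics/top0.png

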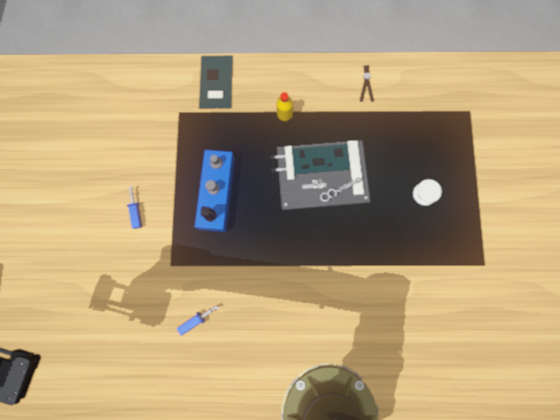

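View pics/side0.png

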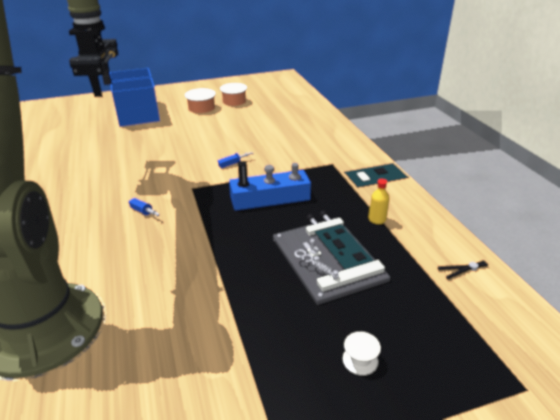

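The top view shows the blue tool holder at (215,190) with three tools. The black handle at (209,213) is the puller; the round grey-topped ones at (212,187) and (216,161) are the drivers. The loose spring, with its loops near (325,197), lies on the dark plate. I'll confirm both in one enlarged crop.

```bash
sed -i "s/np.array(im\['rotation'\])/R.from_rotvec(im['rotation']).as_matrix()/g" h.py
python3 - <<'E'
from h import *
a=cv2.imread('pics/top0.png'); b=cv2.imread('pics/side0.png')
c1=cv2.resize(a[140:215,270:375],None,fx=7,fy=7,interpolation=cv2.INTER_CUBIC)[:, :735]
A=cv2.resize(a[145:240,190:245],None,fx=5,fy=5,interpolation=cv2.INTER_CUBIC)
print(c1.shape,A.shape)
cv2.imwrite('pics/c1.png',c1)
im=pickle.load(open('pics/top0.pkl','rb'))
for u,v,z in [(209,213,.116),(335,400,0),(427,192,.04),(285,105,.1)]: print(atz(im,u,v,z))
# puller holder corners (top)
B=cv2.resize(b[150:215,220:320],None,fx=5,fy=5,interpolation=cv2.INTER_CUBIC)
W=np.zeros((475,775,3),np.uint8); W[:475,:275]=A; W[:325,275:775]=B; cv2.imwrite('pics/c2.png',W)
E
```

```text
(525, 735, 3) (475, 275, 3)
[0.46614687 0.28082925 0.116     ]
[ 0.03206549 -0.0141303   0.        ]
[ 0.53227702 -0.25379237  0.04      ]
[0.7416674  0.10458943 0.1       ]
```

View pics/c2.png

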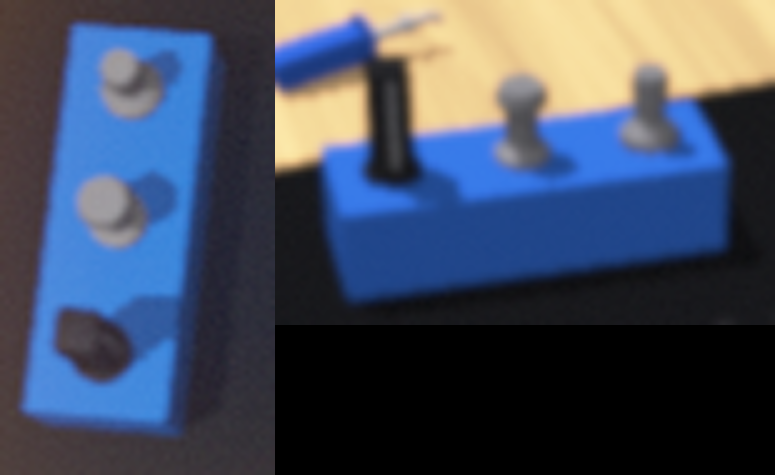

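View pics/c1.png

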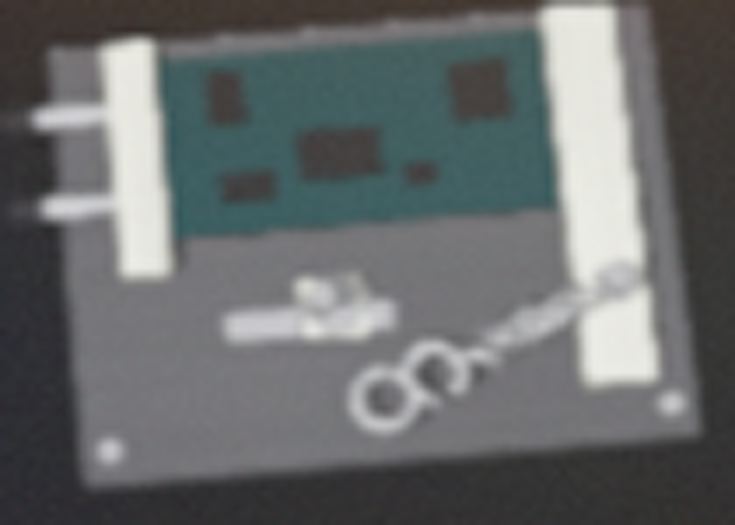

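The crop confirms that the black square handle with a flange at about (209,213) is the puller; the grey round tools are the drivers, and the blue one on the table is a decoy. In the spring crop, the pull loop is at full-image (324.7,197), the hook eye at (332,193) and the root at (358.6,179.7). The anchor is near (318,184).

```bash
cat >> h.py <<'E'
def rows(p,yaw=None,Rt=None):
    """numbers for TCP target p (world), yaw = world angle of tool x, tool down"""
    s=ctrl.get_state(); Rc=R.from_rotvec(s['tool_rot']); q=Rc.inv().apply(np.array(p)-s['position'])/.3
    w=np.zeros(3)
    if Rt is None and yaw is not None: Rt=down(yaw)
    if Rt is not None: w=(Rc.inv()*Rt).as_rotvec()/np.radians(60)
    print('row',np.round(q,3).tolist(),np.round(w,3).tolist(),'t',round(s['time'],2))
def down(yaw):
    c,s=np.cos(yaw),np.sin(yaw); return R.from_matrix(np.array([[c,s,0],[s,-c,0],[0,0,-1]]))
def wim(f):
    s=ctrl.get_state(); im=snap('wrist',f); T=np.array(im['tool_from_camera']); Rt=R.from_rotvec(s['tool_rot']).as_matrix()
    im['xyz']=s['position']+Rt@T[:3,3]; im['rotation']=R.from_matrix(Rt@T[:3,:3]).as_rotvec(); pickle.dump(im,open(f'pics/{f}.pkl','wb')); return im
def load(f): return pickle.load(open(f'pics/{f}.pkl','rb'))
E
python3 - <<'E'
from h import *
im=load('top0')
P=[atz(im,190+u/5,145+v/5,.052)[:2] for u,v in [(72,25),(212,35),(165,428),(22,410)]]
print(np.round(P,4).tolist(),[np.linalg.norm(P[i]-P[i-1]) for i in range(4)])
c=np.mean(P,0); d=(P[0]+P[1]-P[2]-P[3]); d/=np.linalg.norm(d); print('holder',c,'ydir',d,'hole',c-d*.068, c+d*.068)
for n,(u,v),z in [('handle top',(83,335),.116),('flange',(100,350),.054)]: print(n,atz(im,190+u/5,145+v/5,z))
for n,(u,v),z in [('loop',(383,399),.036),('eye',(435,372),.036),('root',(620,278),.036),('foot',(335,312),.03)]: print(n,atz(im,270+u/7,140+v/7,z))
im=ctrl.get_image('wrist'); print(np.round(im['tool_from_camera'],4).tolist(),im['fx'],im['fy'],im['cx'],im['cy'])
rows([.31,.46,.26],yaw=np.arctan2(.263,-.965))
E
```

```text
[[0.6413, 0.3119], [0.6357, 0.2399], [0.4332, 0.2578], [0.4423, 0.3288]] [np.float64(0.19971047825162347), np.float64(0.0722643172860729), np.float64(0.2032269626191609), np.float64(0.07158629528467726)]
holder [0.53810842 0.28459142] ydir [ 0.99626804 -0.08631335] hole [0.4703622  0.29046073] [0.60585465 0.27872211]
handle top [0.46851733 0.28651064 0.116     ]
flange [0.47190923 0.29089712 0.054     ]
loop [0.52076878 0.00450218 0.036     ]
eye [ 0.53075798 -0.01455395  0.036     ]
root [ 0.56580021 -0.08285612  0.036     ]
foot [0.55475552 0.02100071 0.03      ]
[[-0.0005, 0.9629, 0.2699, 0.073], [1.0, 0.0003, 0.0007, -0.0006], [0.0006, 0.2699, -0.9629, -0.1838], [0.0, 0.0, 0.0, 1.0]] 366.79359497224124 366.79359497224124 282.0960611076718 205.64806505365286
row [-0.594, -0.415, -0.198] [-0.001, 0.0, 0.0] t 0.15
```

>>> jog_arm(
  moves=[-0.11, -0.08, 0, 0, 0, 0, 1, -0.26, -0.18, -0.05, 0, 0, 0, 1, -0.42, -0.29, -0.08, 0, 0, 0, 1, -0.56, -0.4, -0.1, 0, 0, 0, 1, -0.7, -0.5, -0.1, 0, 0, 0, 1, -0.82, -0.6, -0.1, 0, 0, 0, 1, -0.92, -0.67, -0.1, 0, 0, 0, 1, -0.98, -0.71, -0.1, 0, 0, 0, 1],
)

```text
time: 1.15
position: [0.3999, 0.3422, 0.2311]
tool_rot: [0.421, 3.113, -0.0]
ft_force: [-0.6, 0.4, 0.0]
grip_width: 0.999
grip_force: 0.0
```

Run:
```python
from h import *
print(ctrl.get_state()['position']); rows([.47,.29,.235],yaw=np.arctan2(.263,-.965)+0)
```

```text
[0.39991272 0.34217628 0.23110671]
row [-0.271, -0.106, -0.013] [-0.0, 0.0, -0.003] t 1.15
```

>>> jog_arm(
  moves=[-0.06, -0.02, 0, 0, 0, -0.04, 1, -0.13, -0.05, 0, 0, 0, -0.08, 1, -0.2, -0.08, -0.01, 0, 0, -0.13, 1, -0.25, -0.1, -0.01, 0, 0, -0.17, 1, -0.27, -0.106, -0.013, 0, 0, -0.17, 1, -0.27, -0.106, -0.013, 0, 0, -0.17, 1, -0.27, -0.106, -0.013, 0, 0, -0.17, 1, -0.27, -0.106, -0.013, 0, 0, -0.17, 1],
)

```text
time: 2.15
position: [0.4677, 0.2931, 0.235]
tool_rot: [-0.136, -3.138, -0.0]
ft_force: [0.2, 0.2, 0.4]
grip_width: 1.004
grip_force: 0.0
```

Run:
```python
from h import *
s=ctrl.get_state();print(s['position'],s['tool_rot']); im=wim('w1'); print(proj(im,[.47,.29,.116]),proj(im,[.47,.29,.054]))
a=im['pixels'][:,:,::-1]; cv2.imwrite('pics/w1b.png',cv2.resize(a,(784,588)))
```

```text
[0.46771561 0.29310572 0.23504593] [-1.36171483e-01 -3.13845581e+00 -3.19274834e-04]
(np.float64(279.73429647537523), np.float64(195.3289436576186)) (np.float64(280.14469314983677), np.float64(180.49793733668812))
```

View pics/w1b.png

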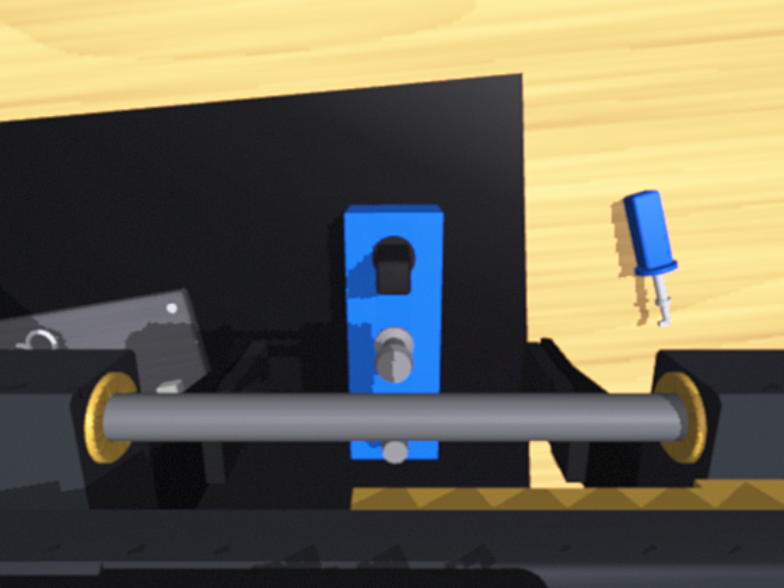

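The wrist view shows the holder's puller end with the black square handle's top face centred near (394,278) of the 1.4× picture. Its edges are almost parallel to the image axes.

Run:
```python
from h import *
im=load('w1')
C=[atz(im,u/1.4,v/1.4,.116) for u,v in [(376,263),(412,262),(411,293),(378,294)]]
print(np.round(C,4).tolist(),np.mean(C,0)); 
print('flange top edge mid',atz(im,393/1.4,236/1.4,.054))
for x in [(442,212),(345,212),(438,459),(351,459)]: print(atz(im,x[0]/1.4,x[1]/1.4,.052))
rows([.4705,.291,.0785],yaw=np.radians(175))
```

```text
[[0.4627, 0.2812, 0.116], [0.464, 0.3029, 0.116], [0.4834, 0.3008, 0.116], [0.4822, 0.2805, 0.116]] [0.47305875 0.29132925 0.116     ]
flange top edge mid [0.45788968 0.29165107 0.054     ]
[0.44407379 0.3279107  0.052     ]
[0.43805746 0.25906378 0.052     ]
[0.64498575 0.3120531  0.052     ]
[0.63880822 0.24113302 0.052     ]
row [-0.01, -0.006, 0.522] [0.0, -0.0, 0.0] t 2.2
```

>>> jog_arm(
  moves=[-0.016, -0.006, 0.08, 0, 0, 0, 0.6, -0.016, -0.006, 0.2, 0, 0, 0, 0.5, -0.016, -0.006, 0.34, 0, 0, 0, 0.4, -0.016, -0.006, 0.45, 0, 0, 0, 0.4, -0.016, -0.006, 0.52, 0, 0, 0, 0.4, -0.016, -0.006, 0.522, 0, 0, 0, 0.4, -0.016, -0.006, 0.522, 0, 0, 0, -1, -0.016, -0.006, 0.522, 0, 0, 0, -1],
  newtons=40,
)

```text
time: 3.2
position: [0.4738, 0.291, 0.0799]
tool_rot: [0.138, 3.137, 0.003]
ft_force: [0.4, -0.8, 0.1]
grip_width: 0.55
grip_force: 0.0
```

>>> jog_arm(
  moves=[0, 0, 0, 0, 0, 0, -1, 0, 0, 0, 0, 0, 0, -1, 0, 0, 0, 0, 0, 0, -1, 0, 0, 0, 0, 0, 0, -1, 0, 0, -0.02, 0, 0, 0, -1, 0, 0, -0.06, 0, 0, 0, -1, 0, 0, -0.12, 0, 0, 0, -1, 0, 0, -0.2, 0, 0, 0, -1],
)

```text
time: 4.2
position: [0.4729, 0.2902, 0.1399]
tool_rot: [0.138, 3.138, 0.0]
ft_force: [-0.8, 1.2, -1.3]
grip_width: 0.249
grip_force: 39.9
```

>>> jog_arm(
  moves=[0, 0, -0.06, 0, 0, 0, -1, 0, -0.06, -0.12, 0, 0, 0, -1, -0.04, -0.18, -0.18, 0, 0, 0, -1, -0.08, -0.33, -0.2, 0, 0, 0, -1, -0.12, -0.48, -0.2, 0, 0, 0, -1, -0.15, -0.6, -0.2, 0, 0, 0, -1, -0.157, -0.65, -0.2, 0, 0, 0, -1, -0.157, -0.656, -0.2, 0, 0, 0, -1],
)

```text
time: 5.2
position: [0.5023, 0.0895, 0.1987]
tool_rot: [-0.14, -3.138, -0.001]
ft_force: [0.6, 0.1, -1.4]
grip_width: 0.247
grip_force: 39.9
```

Run:
```python
from h import *
s=ctrl.get_state();p=s['position'];print(p,s['grip_width']); im=wim('w2'); sd=snap('side','s2')
u,v=proj(sd,p+[0,0,-.05]); print(u,v)
a=im['pixels'][:,:,::-1]; b=sd['pixels'][:,:,::-1]
u,v=int(u),int(v)
B=cv2.resize(b[v-35:v+35,u-30:u+30],None,fx=6,fy=6,interpolation=cv2.INTER_CUBIC)
print([np.round(proj(im,p+[0,0,-.0695]),1)])
A=cv2.resize(a[120:330,30:370],None,fx=1.29*1,fy=1.29)
W=np.zeros((420,800,3),np.uint8); W[:A.shape[0],:A.shape[1]]=A; W[:420,440:800]=B; cv2.imwrite('pics/v2.png',W)
```

```text
[0.50233006 0.08946784 0.19874754] 0.24733706158457294
278.46506184859396 189.26820890682666
[array([283.2, 208.6])]
```

View pics/v2.png

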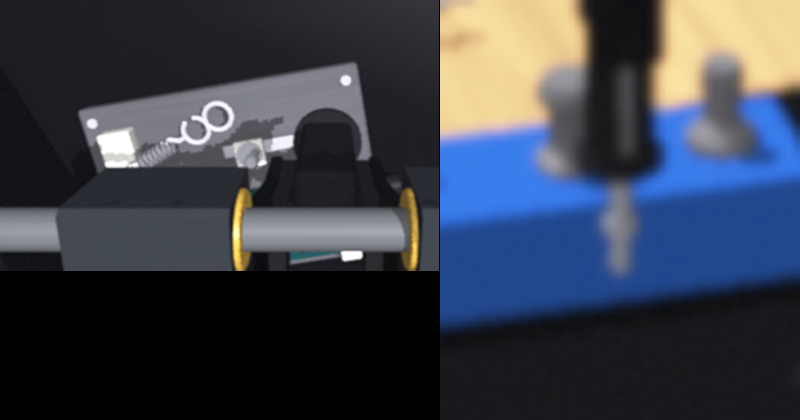

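Run:
```python
from h import *
s=ctrl.get_state(); print(s['joint_positions'])
im=load('w2')
for n,(u,v),z in [('loop',(214,117),.036),('eye',(196,130),.036),('rootscrew',(133,160),.036),('head',(250,153),.047),('footC',(247,158),.02)]: print(n,atz(im,30+u/1.29,120+v/1.29,z))
rows([.52,-.17,.25],yaw=np.radians(175-58)); rows([.52,-.17,.25],yaw=np.radians(175+58))
```

```text
[-0.62213765  0.0167966   0.39727984  1.80886728 -0.00761508  1.31730692
  1.26170778]
loop [0.52360011 0.00147352 0.036     ]
eye [ 0.53268426 -0.01391667  0.036     ]
rootscrew [ 0.55268719 -0.06711274  0.036     ]
head [0.55113166 0.02720221 0.047     ]
footC [0.56503137 0.01870692 0.02      ]
row [-0.134, -0.863, -0.172] [0.001, -0.001, 0.968] t 5.3
row [-0.134, -0.863, -0.172] [0.001, 0.0, -0.966] t 5.3
```

>>> jog_arm(
  moves=[0, -0.08, -0.03, 0, 0, 0.1, -1, -0.02, -0.22, -0.07, 0, 0, 0.24, -1, -0.05, -0.38, -0.12, 0, 0, 0.4, -1, -0.08, -0.54, -0.16, 0, 0, 0.56, -1, -0.11, -0.7, -0.172, 0, 0, 0.72, -1, -0.13, -0.82, -0.172, 0, 0, 0.87, -1, -0.134, -0.86, -0.172, 0, 0, 0.968, -1, -0.134, -0.863, -0.172, 0, 0, 0.968, -1],
)

```text
time: 6.3
position: [0.5203, -0.1705, 0.2498]
tool_rot: [-1.641, -2.678, 0.0]
ft_force: [-0.3, 0.4, -1.2]
grip_width: 0.247
grip_force: 39.9
```

Run:
```python
from h import *
s=ctrl.get_state();p=s['position'];print(p,s['joint_positions'][6]); im=wim('w3'); sd=snap('side','s3')
u,v=proj(sd,p+[0,0,-.045]); print(u,v)
a=im['pixels'][:,:,::-1]; b=sd['pixels'][:,:,::-1]
u,v=int(u),int(v)
B=cv2.resize(b[v-30:v+30,u-25:u+25],None,fx=8,fy=8,interpolation=cv2.INTER_CUBIC)
A=a[::1,::1][:420,160:560]
W=np.zeros((480,800,3),np.uint8); W[:A.shape[0],:A.shape[1]]=A; W[:,400:800]=B; cv2.imwrite('pics/v3.png',W)
```

```text
[ 0.52033687 -0.17054906  0.24984502] 0.7905242168301505
337.92518624033005 238.95807217577374
```

View pics/v3.png

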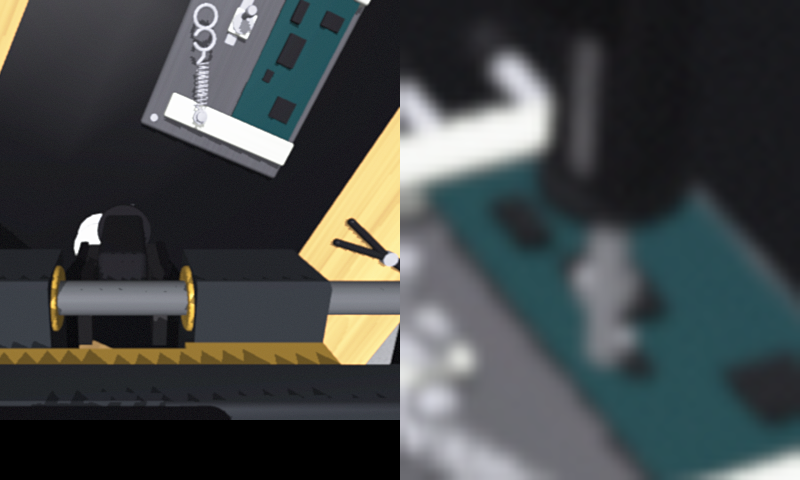

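The side crop shows the toe sticking out to the right, at (628,335), so the toe points along tool +y. The wrist view shows the spring upright at (205,15..117) and the anchor at (243,18), partly cut off. Next I'll take a close look at the anchor and spring from directly above.

Run:
```python
from h import *
rows([.623,.016,.15],yaw=np.radians(177))
```

```text
row [0.393, 0.586, 0.333] [0.0, -0.001, -0.997] t 6.4
```

>>> jog_arm(
  moves=[0.03, 0.04, 0, 0, 0, -0.12, -1, 0.1, 0.14, 0.04, 0, 0, -0.28, -1, 0.18, 0.26, 0.1, 0, 0, -0.45, -1, 0.26, 0.39, 0.18, 0, 0, -0.62, -1, 0.34, 0.5, 0.26, 0, 0, -0.78, -1, 0.385, 0.57, 0.32, 0, 0, -0.92, -1, 0.393, 0.586, 0.333, 0, 0, -0.997, -1, 0.393, 0.586, 0.333, 0, 0, -0.997, -1],
)

```text
time: 7.4
position: [0.6229, 0.0161, 0.1492]
tool_rot: [-0.084, -3.139, -0.001]
ft_force: [-0.8, -1.0, -0.5]
grip_width: 0.251
grip_force: 39.9
```

Run:
```python
from h import *
s=ctrl.get_state();p=s['position'];print(p); im=wim('w4')
for q in [(.566,-.083,.036),(.522,.003,.036),(.555,.022,.047)]: print(proj(im,q))
u,v=proj(im,(.55,.0,.04)); u=int(u);v=int(v); print(u,v)
u0=u-90; v0=max(0,v-60); print(u0,v0)
cv2.imwrite('pics/v4.png',cv2.resize(im['pixels'][v0:v0+130,u0:u0+160,::-1],None,fx=4.6,fy=4.6,interpolation=cv2.INTER_CUBIC))
```

```text
[0.62293045 0.01610225 0.14922744]
(np.float64(155.0691690724212), np.float64(131.4255433610764))
(np.float64(258.90902639984836), np.float64(66.46295357431632))
(np.float64(286.2091013600802), np.float64(110.0776084299113))
257 104
167 44
```

View pics/v4.png

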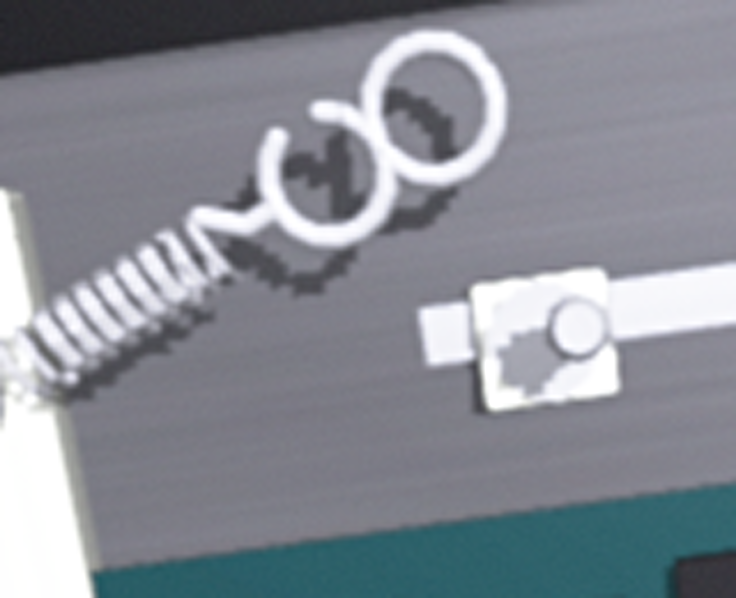

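The wrist crop (4.6×) shows the pull loop centre at (434,107), the eye centre at (330,175), the post head at (580,328) and the foot centred at (547,338). The post is therefore off-centre to the right and slightly up, i.e. towards +y.

Run:
```python
from h import *
im=load('w4'); f=lambda u,v,z: atz(im,167+u/4.6,44+v/4.6,z)
l,e,h,ft=f(434,107,.036),f(330,175,.036),f(580,328,.047),f(547,338,.025)
d=(l-e)[:2]; print('loop',l,'eye',e,'dist',np.linalg.norm(d)); d/=np.linalg.norm(d)
root=e[:2]-.075*d; print('root est',root,'spring ang',np.degrees(np.arctan2(*d[::-1])))
print('head',h,'foot',ft,(h-ft)[:2]*1e3)
pd=h[:2]-root; L=np.linalg.norm(pd); print('post dist',L,'ang',np.degrees(np.arctan2(*pd[::-1])), 'foot dist',np.linalg.norm(ft[:2]-root))
for c in [(472,283),(606,268),(619,392),(489,411)]: print(f(*c,.02)[:2])
rows([*l[:2],.15],yaw=np.radians(195))
```

```text
loop [0.52266876 0.00481328 0.036     ] eye [ 0.53238686 -0.01328287  0.036     ] dist 0.02054049438011113
root est [ 0.56787078 -0.07935776] spring ang 118.23694447342004
head [0.55910958 0.02701069 0.047     ] foot [0.56120825 0.02167377 0.025     ] [-2.09866191  5.33691538]
post dist 0.10672865244665157 ang 94.70862196673421 foot dist 0.10125097492307258
[0.55109553 0.00879114]
[0.54980316 0.03285976]
[0.57164837 0.03431836]
[0.57377391 0.01047289]
row [0.333, -0.052, 0.0] [0.0, -0.001, -0.303] t 7.45
```

Run:
```python
from h import *
rows([.5236,.0031,.125],yaw=np.radians(195)); rows([.5236,.0031,.098],yaw=np.radians(195))
```

```text
row [0.329, -0.058, 0.083] [0.0, -0.001, -0.303] t 7.45
row [0.329, -0.058, 0.173] [0.0, -0.001, -0.303] t 7.45
```

>>> jog_arm(
  moves=[0.06, -0.01, 0, 0, 0, -0.06, -1, 0.14, -0.03, 0, 0, 0, -0.14, -1, 0.22, -0.04, 0, 0, 0, -0.22, -1, 0.29, -0.05, 0, 0, 0, -0.28, -1, 0.325, -0.058, 0.04, 0, 0, -0.303, -1, 0.329, -0.058, 0.083, 0, 0, -0.303, -1, 0.329, -0.058, 0.083, 0, 0, -0.303, -1, 0.329, -0.058, 0.083, 0, 0, -0.303, -1],
)

```text
time: 8.45
position: [0.5245, 0.0017, 0.1256]
tool_rot: [-0.406, 3.115, -0.0]
ft_force: [0.5, 0.9, -1.0]
grip_width: 0.249
grip_force: 39.9
```

Run:
```python
from h import *
s=ctrl.get_state();p=s['position'];print(p,s['ft_force']); im=wim('w5'); sd=snap('side','s5')
rows([.5236,.0031,.098],yaw=np.radians(195))
u,v=map(int,proj(im,(.5236,.0031,.045)));print(u,v)
A=cv2.resize(im['pixels'][max(0,v-60):v+50,u-80:u+60,::-1],None,fx=3,fy=3,interpolation=cv2.INTER_CUBIC); print(A.shape)
u,v=map(int,proj(sd,(.5236,.0031,.05)));print(u,v, proj(sd,(.5236,.0031,.0515)), proj(sd,(.52267,.00481,.036)))
B=cv2.resize(sd['pixels'][v-30:v+30,u-24:u+24,::-1],None,fx=7.5,fy=7.5,interpolation=cv2.INTER_CUBIC)
W=np.zeros((600,800,3),np.uint8); W[:A.shape[0],:420]=A[:, :420]; W[:450,430:790]=B; cv2.imwrite('pics/v5.png',W)
```

```text
[0.52454127 0.00167399 0.12555954] [ 0.53936893  0.92394548 -0.9525752 ]
row [0.002, 0.006, 0.092] [-0.0, 0.001, -0.002] t 8.55
285 204
(330, 420, 3)
301 247 (np.float64(301.229209510492), np.float64(247.16981039002076)) (np.float64(300.4161992684969), np.float64(252.4091305380929))
```

View pics/v5.png

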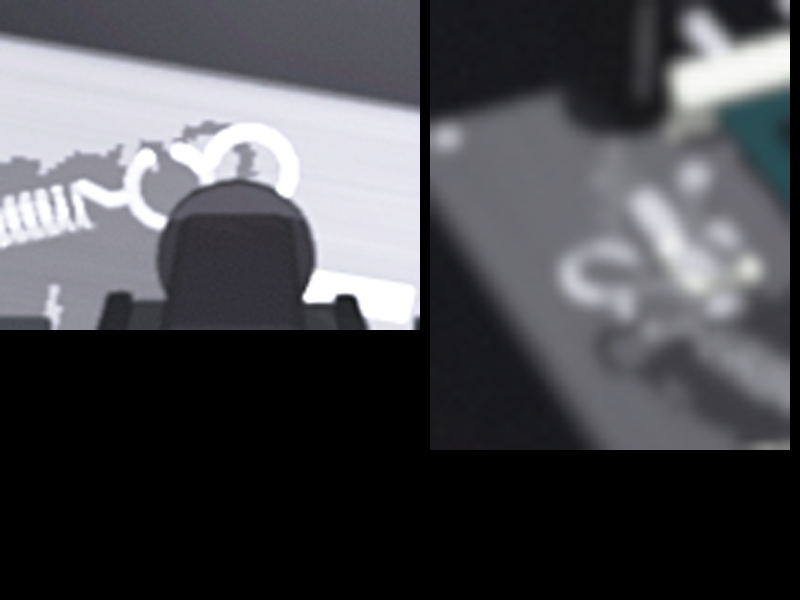

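The wrist and side crops agree with the prediction: the flange is centred over the loop, the loop at (250,170) peeks out beyond it, and the puller tip is just above the loop. Descending.

>>> jog_arm(
  moves=[0.001, 0.003, 0.01, 0, 0, 0, -1, 0.002, 0.005, 0.025, 0, 0, 0, -1, 0.002, 0.005, 0.04, 0, 0, 0, -1, 0.002, 0.005, 0.055, 0, 0, 0, -1, 0.002, 0.005, 0.07, 0, 0, 0, -1, 0.002, 0.005, 0.085, 0, 0, 0, -1, 0.002, 0.005, 0.092, 0, 0, 0, -1, 0.002, 0.005, 0.092, 0, 0, 0, -1],
)

```text
time: 9.55
position: [0.5228, 0.0029, 0.0975]
tool_rot: [0.407, -3.115, -0.0]
ft_force: [-0.5, 0.1, -1.2]
grip_width: 0.251
grip_force: 39.9
```

Run:
```python
from h import *
s=ctrl.get_state();p=s['position'];print(p,s['ft_force'])
rt=np.array([.56787,-.07936]); 
def at(r,ang,z): a=np.radians(ang); return [*(rt+r*np.array([np.cos(a),np.sin(a)])),z]
rows(at(.101,118.2,.098)); rows(at(.118,113,.098));
```

```text
[0.52283844 0.00289896 0.09750845] [-0.47400061  0.09451384 -1.22239297]
row [0.003, 0.024, -0.002] [0.0, 0.0, 0.0] t 9.55
row [-0.019, 0.086, -0.002] [0.0, 0.0, 0.0] t 9.55
```

>>> jog_arm(
  moves=[0.002, 0.012, 0, 0, 0, 0, -1, 0.003, 0.024, 0, 0, 0, 0, -1, -0.002, 0.04, 0, 0, 0, 0, -1, -0.008, 0.055, 0, 0, 0, 0, -1, -0.014, 0.07, 0, 0, 0, 0, -1, -0.019, 0.086, 0, 0, 0, 0, -1, -0.019, 0.086, 0, 0, 0, 0, -1, -0.019, 0.086, 0, 0, 0, 0, -1],
)

```text
time: 10.55
position: [0.522, 0.0289, 0.0978]
tool_rot: [-0.407, 3.115, -0.001]
ft_force: [2.8, -3.5, -2.1]
grip_width: 0.25
grip_force: 39.9
```

```bash
cat >> h.py <<'E'
rt=np.array([.56787,-.07936])
def at(r,ang,z): a=np.radians(ang); return [*(rt+r*np.array([np.cos(a),np.sin(a)])),z]
def pol():
    s=ctrl.get_state();p=s['position'];d=p[:2]-rt; print('r',np.linalg.norm(d),'ang',np.degrees(np.arctan2(d[1],d[0])),'z',p[2],'F',np.round(s['ft_force'],2),'t',s['time'])
E
python3 - <<'E'
from h import *
pol(); rows(at(.1275,108,.1)); rows(at(.129,102,.12)); rows(at(.1325,94.7,.133))
E
```

```text
r 0.11760281406372708 ang 112.95290805396654 z 0.09776942085851442 F [ 2.8  -3.51 -2.12] t 10.55
row [-0.032, 0.036, -0.007] [0.0, 0.0, 0.0] t 10.55
row [-0.077, 0.041, -0.074] [0.0, 0.0, 0.0] t 10.55
row [-0.133, 0.047, -0.117] [0.0, 0.0, 0.0] t 10.55
```

Run:
```python
from h import *
rows(at(.126,108,.1)); rows(at(.1285,107,.129))
```

```text
row [-0.032, 0.031, -0.007] [0.0, 0.0, 0.0] t 10.55
row [-0.039, 0.04, -0.104] [0.0, 0.0, 0.0] t 10.55
```

>>> jog_arm(
  moves=[-0.015, 0.012, -0.003, 0, 0, 0, -1, -0.03, 0.028, -0.01, 0, 0, 0, -1, -0.034, 0.034, -0.03, 0, 0, 0, -1, -0.036, 0.036, -0.05, 0, 0, 0, -1, -0.038, 0.038, -0.07, 0, 0, 0, -1, -0.039, 0.04, -0.09, 0, 0, 0, -1, -0.039, 0.04, -0.104, 0, 0, 0, -1, -0.039, 0.04, -0.104, 0, 0, 0, -1],
)

```text
time: 11.55
position: [0.5296, 0.0421, 0.1283]
tool_rot: [0.405, -3.114, 0.003]
ft_force: [1.2, -6.5, -5.2]
grip_width: 0.253
grip_force: 40.0
```

Run:
```python
from h import *
pol(); rows(at(.1305,101,.129)); rows(at(.1325,94.7,.129))
```

```text
r 0.12736786137077258 ang 107.50902479261869 z 0.12829692644920027 F [ 1.18 -6.47 -5.23] t 11.55
row [-0.049, 0.01, -0.002] [0.0, 0.0, 0.0] t 11.55
row [-0.098, 0.011, -0.003] [0.0, 0.0, 0.0] t 11.55
```

>>> jog_arm(
  moves=[-0.016, 0.004, 0, 0, 0, 0, -1, -0.033, 0.007, 0, 0, 0, 0, -1, -0.049, 0.01, -0.002, 0, 0, 0, -1, -0.066, 0.011, -0.003, 0, 0, 0, -1, -0.083, 0.011, -0.003, 0, 0, 0, -1, -0.098, 0.011, -0.003, 0, 0, 0, -1, -0.098, 0.011, -0.003, 0, 0, 0, -1, -0.098, 0.011, -0.003, 0, 0, 0, -1],
)

```text
time: 12.55
position: [0.5561, 0.0519, 0.1282]
tool_rot: [0.404, -3.111, 0.005]
ft_force: [0.4, -7.0, -5.0]
grip_width: 0.249
grip_force: 40.1
```

Run:
```python
from h import *
pol(); s=ctrl.get_state(); rows(at(.1325,94.7,.129)); rows(at(.1325,94.7,.1035)) ; print(s['grip_width'])
p=s['position']; im=wim('w6'); tp=snap('top','t6')
u,v=map(int,proj(im,(.559,.027,.047)));print(u,v)
A=cv2.resize(im['pixels'][max(0,v-60):v+60,u-90:u+50,::-1],None,fx=3,fy=3,interpolation=cv2.INTER_CUBIC);print(max(0,v-60),u-90)
sd=snap('side','s6'); u,v=map(int,proj(sd,(.559,.027,.05))); print(u,v)
B=cv2.resize(sd['pixels'][v-30:v+30,u-24:u+24,::-1],None,fx=7.5,fy=7.5,interpolation=cv2.INTER_CUBIC)
W=np.zeros((600,800,3),np.uint8); W[:A.shape[0],:420]=A[:, :420]; W[:450,430:790]=B; cv2.imwrite('pics/v6.png',W)
```

```text
r 0.13175881012864607 ang 95.14657047948845 z 0.12823350465202615 F [ 0.4  -7.01 -5.  ] t 12.55
row [-0.004, 0.002, -0.003] [0.0, 0.0, 0.0] t 12.55
row [-0.004, 0.002, 0.082] [0.0, 0.0, 0.0] t 12.55
0.24877049762439815
250 200
140 160
312 237
```

>>> jog_arm(
  moves=[-0.004, 0.002, 0, 0, 0, 0, -1, -0.004, 0.002, 0.015, 0, 0, 0, -1, -0.004, 0.002, 0.03, 0, 0, 0, -1, -0.004, 0.002, 0.045, 0, 0, 0, -1, -0.004, 0.002, 0.06, 0, 0, 0, -1, -0.004, 0.002, 0.075, 0, 0, 0, -1, -0.004, 0.002, 0.082, 0, 0, 0, -1, -0.004, 0.002, 0.082, 0, 0, 0, -1],
)

```text
time: 13.7
position: [0.5572, 0.0528, 0.1039]
tool_rot: [0.404, -3.112, 0.005]
ft_force: [0.2, -8.1, -2.7]
grip_width: 0.249
grip_force: 40.1
```

Run:
```python
from h import *
pol(); rows(at(.1285,94.7,.1035)); rows(at(.1245,94.7,.1035))
```

```text
r 0.1325881100897479 ang 94.63178710458786 z 0.10394258905532522 F [ 0.23 -8.14 -2.65] t 13.7
row [0.003, -0.013, 0.002] [0.0, 0.0, 0.0] t 13.7
row [0.005, -0.026, 0.002] [0.0, 0.0, 0.0] t 13.7
```

>>> jog_arm(
  moves=[0.001, -0.004, 0.002, 0, 0, 0, -1, 0.002, -0.008, 0.002, 0, 0, 0, -1, 0.003, -0.012, 0.004, 0, 0, 0, -1, 0.003, -0.016, 0.006, 0, 0, 0, -1, 0.004, -0.02, 0.008, 0, 0, 0, -1, 0.005, -0.024, 0.008, 0, 0, 0, -1, 0.005, -0.026, 0.008, 0, 0, 0, -1, 0.005, -0.026, 0.008, 0, 0, 0, -1],
)

```text
time: 14.7
position: [0.559, 0.0486, 0.1028]
tool_rot: [0.408, -3.115, -0.002]
ft_force: [-1.2, -1.7, -1.1]
grip_width: 0.245
grip_force: 40.0
```

Run:
```python
from h import *
pol(); rows(at(.1195,94.7,.0985))
```

```text
r 0.12823244713052462 ang 93.96037237905071 z 0.10284108715713436 F [-1.21 -1.67 -1.15] t 14.7
row [0.011, -0.028, 0.014] [0.0, 0.0, 0.0] t 14.7
```

>>> jog_arm(
  moves=[0.002, -0.004, 0.004, 0, 0, 0, -1, 0.003, -0.008, 0.007, 0, 0, 0, -1, 0.004, -0.012, 0.01, 0, 0, 0, -1, 0.006, -0.016, 0.014, 0, 0, 0, -1, 0.007, -0.02, 0.014, 0, 0, 0, -1, 0.008, -0.024, 0.014, 0, 0, 0, -1, 0.008, -0.026, 0.014, 0, 0, 0, -1, 0.008, -0.026, 0.014, 0, 0, 0, -1],
)

```text
time: 15.7
position: [0.5589, 0.0394, 0.0986]
tool_rot: [-0.407, 3.115, 0.0]
ft_force: [0.2, 0.2, -2.2]
grip_width: 0.252
grip_force: 40.0
```

Run:
```python
from h import *
pol(); rows(at(.1205,94.7,.0985)); print(ctrl.get_state()['tool_rot'])
```

```text
r 0.119100810148255 ang 94.33121220498448 z 0.09860942408628565 F [ 0.18  0.19 -2.16] t 15.7
row [0.002, 0.005, 0.0] [0.0, 0.0, 0.0] t 15.7
[-4.06863716e-01  3.11496262e+00  8.54463202e-05]
```

>>> jog_arm(
  moves=[0.002, 0.003, 0, 0, 0, 0, -1, 0.002, 0.005, 0, 0, 0, 0, -1, 0.002, 0.005, -0.006, 0, 0, 0, -1, 0.002, 0.005, -0.012, 0, 0, 0, -1, 0.002, 0.005, -0.018, 0, 0, 0, -1, 0.002, 0.005, -0.024, 0, 0, 0, -1, 0.002, 0.005, -0.03, 0, 0, 0, -1, 0.002, 0.005, -0.03, 0, 0, 0, -1],
)

```text
time: 16.7
position: [0.558, 0.0408, 0.1078]
tool_rot: [-0.407, 3.115, 0.0]
ft_force: [0.8, -0.1, -0.3]
grip_width: 0.25
grip_force: 40.0
```

Run:
```python
from h import *
pol()
```

```text
r 0.12054947001445973 ang 94.6934617270731 z 0.10778349256196015 F [ 0.76 -0.08 -0.32] t 16.7
```

>>> jog_arm(
  moves=[0, 0, -0.007, 0, 0, 0, -1, 0, 0, -0.014, 0, 0, 0, -1, 0, 0, -0.021, 0, 0, 0, -1, 0, 0, -0.03, 0, 0, 0, -1, 0, 0, -0.06, 0, 0, 0, -1, 0, 0, -0.12, 0, 0, 0, -1, 0, 0, -0.2, 0, 0, 0, -1, 0, 0, -0.28, 0, 0, 0, -1],
)

```text
time: 17.7
position: [0.5582, 0.0407, 0.1937]
tool_rot: [-0.407, 3.114, 0.0]
ft_force: [-0.2, 0.0, -0.5]
grip_width: 0.25
grip_force: 40.0
```

Run:
```python
from h import *
pol(); rows([.4728,.2905,.2],yaw=np.radians(175)); rows([.55,.15,.2],yaw=np.radians(175)); rows([.623,.016,.19],yaw=np.radians(177))
```

```text
r 0.12049283013056862 ang 94.6063175210789 z 0.1936969764398898 F [-0.18  0.04 -0.49] t 17.7
row [0.061, 0.878, -0.021] [0.0, 0.001, 0.331] t 17.7
row [-0.067, 0.359, -0.021] [0.0, 0.001, 0.331] t 17.7
row [-0.188, -0.135, 0.013] [0.0, 0.001, 0.298] t 17.7
```

>>> jog_arm(
  moves=[0, 0.1, -0.02, 0, 0, 0.04, -1, 0.01, 0.25, -0.02, 0, 0, 0.1, -1, 0.03, 0.42, -0.02, 0, 0, 0.16, -1, 0.04, 0.58, -0.02, 0, 0, 0.22, -1, 0.05, 0.73, -0.02, 0, 0, 0.28, -1, 0.06, 0.84, -0.02, 0, 0, 0.33, -1, 0.061, 0.878, -0.021, 0, 0, 0.331, -1, 0.061, 0.878, -0.021, 0, 0, 0.331, -1],
)

```text
time: 18.7
position: [0.4729, 0.2904, 0.1986]
tool_rot: [0.134, 3.138, -0.0]
ft_force: [0.1, 0.4, -2.0]
grip_width: 0.249
grip_force: 40.0
```

Run:
```python
from h import *
s=ctrl.get_state(); print(s['position'],s['tool_rot']); rows([.4728,.2906,.15],yaw=np.radians(175)); rows([.4728,.2906,.0795],yaw=np.radians(175))
im=snap('top','t7'); 
for q in [(.5592,.0270,.047),at(.1022,94.7,.036),at(.1227,94.7,.036),(.566,-.083,.036)]: print(np.round((np.array(proj(im,q))-[270,140])*7,0))
cv2.imwrite('pics/v7.png',cv2.resize(im['pixels'][140:215,270:375,::-1],None,fx=7,fy=7,interpolation=cv2.INTER_CUBIC))
```

```text
[0.47292411 0.29044603 0.19855723] [ 1.33928521e-01  3.13769137e+00 -6.49526386e-05]
row [0.001, 0.0, 0.162] [0.0, 0.001, 0.002] t 18.7
row [0.001, 0.0, 0.397] [0.0, 0.001, 0.002] t 18.7
[321. 289.]
[332. 295.]
[276. 300.]
[620. 277.]
```

View pics/v7.png

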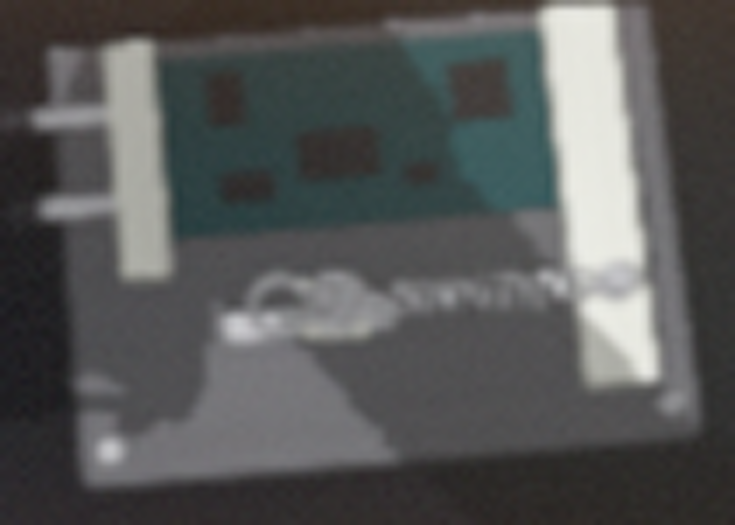

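The top crop shows the spring stretched to the anchor, with the eye round the post at (335,298) and the loop at (278,300): it is hooked. Now I'll put the puller back.

>>> jog_arm(
  moves=[0, 0, 0.06, 0, 0, 0, -1, 0, 0, 0.14, 0, 0, 0, -1, 0, 0, 0.2, 0, 0, 0, -1, 0, 0, 0.25, 0, 0, 0, -1, 0, 0, 0.3, 0, 0, 0, -1, 0, 0, 0.35, 0, 0, 0, -1, 0, 0, 0.38, 0, 0, 0, -1, 0, 0, 0.39, 0, 0, 0, -1],
)

```text
time: 19.75
position: [0.4723, 0.2905, 0.0803]
tool_rot: [-0.136, -3.138, 0.001]
ft_force: [-1.4, -0.4, -1.1]
grip_width: 0.249
grip_force: 40.0
```

Run:
```python
from h import *
s=ctrl.get_state(); print(s['position'],s['ft_force']); rows([.4728,.2906,.0788])
```

```text
[0.4722709  0.29052226 0.08025062] [-1.35696045 -0.35382777 -1.12186016]
row [-0.002, 0.0, 0.005] [0.0, 0.0, 0.0] t 19.75
```

Lower the last 1.5 mm, open gradually to half-way, then rise.

>>> jog_arm(
  moves=[0, 0, 0.003, 0, 0, 0, -1, 0, 0, 0.005, 0, 0, 0, -1, 0, 0, 0.005, 0, 0, 0, -0.4, 0, 0, 0.005, 0, 0, 0, -0.2, 0, 0, 0.005, 0, 0, 0, 0, 0, 0, 0.005, 0, 0, 0, 0.2, 0, 0, 0.005, 0, 0, 0, 0.2, 0, 0, 0.005, 0, 0, 0, 0.2],
)

```text
time: 20.75
position: [0.4725, 0.2906, 0.0794]
tool_rot: [0.136, 3.139, 0.0]
ft_force: [-0.5, 0.1, 0.4]
grip_width: 0.591
grip_force: 0.0
```

>>> jog_arm(
  moves=[0, 0, 0, 0, 0, 0, 0.2, 0, 0, -0.03, 0, 0, 0, 0.2, 0, 0, -0.08, 0, 0, 0, 0.2, 0, 0, -0.16, 0, 0, 0, 0.2, 0, 0, -0.28, 0, 0, 0, 0.2, 0, 0, -0.42, 0, 0, 0, 0.2, 0, 0, -0.52, 0, 0, 0, 0.2, 0, 0, -0.522, 0, 0, 0, 0.2],
)

```text
time: 21.75
position: [0.4741, 0.2916, 0.2401]
tool_rot: [0.136, 3.133, 0.007]
ft_force: [-0.8, -0.2, 0.1]
grip_width: 0.601
grip_force: 0.0
```

Run:
```python
from h import *
s=ctrl.get_state(); print(s['position'],s['grip_width'])
im=wim('w9'); a=im['pixels'].astype(int); o=load('w1'); 
print(proj(im,(.473,.291,.116)))
# handle top vs first look: dark blob on blue
for m in (o,im):
    b=m['pixels'].astype(int); 
    msk=(b.max(2)<70); msk[:, :245]=0; msk[:,320:]=0; msk[:150]=0; msk[240:]=0
    n,l,st,c=cv2.connectedComponentsWithStats(msk.astype(np.uint8)); i=1+np.argmax(st[1:,4]); print(st[i],c[i])
```

```text
[0.474136   0.2915905  0.24012777] 0.6006276509035774
(np.float64(281.6642630823225), np.float64(189.05779340134598))
[267 169  29  41 968] [280.48760331 189.52066116]
[266 161  29  39 926] [280.14794816 180.39956803]
```

The puller stands upright where it was: its blob in the wrist picture has nearly the same size (29×39 px against 29×41 px) and lies within about 1 px of where it should. Nothing is touched, so I'm handing in.

```bash
python3 -c "
from bench import ctrl
print(ctrl.close_job())"
```

```text
the job is handed in; nothing more can be done
None
```

The job is handed in at about 22 s: the spring's eye is over the anchor post and pulled tight by the spring, and the puller is back upright in its hole and released; the hand-in returned no verdict.

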